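Jack up the carving board

TASK

Raise the free end of the hinged carving board and hold it up so that a wedge can be slipped under it: stand the blue jack flat on the bench with its saddle centred under the red-marked lift point, and push the loose pump rod all the way down into the jack's yellow socket. Then pump: pull the rod right down to lift the board, let it come all the way back up so that the board settles again, and pull it right down a second time. Finish holding the rod down with the board raised on the jack, and leave the bowl, mallet and jar where they are.

Things in the scene. Friction and masses are not known exactly. Their poses are not given: they have to be found in the camera images.
- jack_grip (a point): Grip point of the loose blue jack (under 1 kg): in its upright block, 26 mm along the jack's x, 36 mm along y, top at 90 mm; 70 mm above the jack's underside. Axes: x towards the saddle end, z up. Flat foot 270 x 84 x 12 mm, x from -150 to +120 mm of this point. The saddle lies 85 mm ahead (+x), the socket 50 mm behind (-x) of this point.
- saddle_top (a point): Centre of the top of the jack's round steel saddle (36 mm diameter), 75 mm above the jack's underside when the lever is up. It rises as the lever goes down.
- saddle: The jack's steel saddle with its piston; origin on its axis, 25 mm below its top. Axes as the jack's.
- socket_mouth (a point): Centre of the mouth of the jack's yellow upright socket tube for the pump rod: bore 12 mm, funnel-shaped over the top 10 mm to about 22 mm, 45 mm deep from this mouth to its floor; mouth 95 mm above the jack's underside while upright. Its z axis runs along the tube, out of the mouth.
- socket_floor (a point): Centre of the floor of the bore, 45 mm below the mouth. The lever's hinge runs through this very point, along the jack's y (50 mm above the jack's underside).
- lever (a joint): Lean of the socket and the rod in it, rad: 0 upright, grows as the rod's top is pulled towards the jack's tail (-x of the jack) and down; stop at 0.75; the rod itself leans up to 0.1 more, from play in the bore. A light spring and the load bring it back to 0 when let go; there is no ratchet. The saddle rises 47 mm per rad (35 mm at the stop). Loaded, about 3 to 5 N at the rod's grip hold it down.
- rod: The loose pump rod, 160 mm long, about 80 g: steel shaft of 10 mm diameter, top 70 mm a pale wooden grip of 20 mm diameter. Origin at the centre of its foot, z along the rod to its grip end. It starts upright in the holder, its foot 15 mm above the bench.
- rod_grip (a point): Middle of the rod's wooden grip, 125 mm from its foot and 35 mm from its top end.
- holder: Dark wooden block, 80 x 80 x 60 mm, fixed, with a 12 mm hole 45 mm deep in the middle of its top in which the rod stands. Origin at the centre of its underside.
- lift_pad (a point): Centre of the underside of the red lift pad (36 mm across) below the free end of the carving board, 85 mm above the bench when the board is down, 110 mm with the lever fully down. A red disc on the board's top marks the same spot. x axis: along the board from free end to hinge, 240 mm away. The board reaches 20 mm beyond this point at its free end and is 100 mm wide.
- bowl: Wooden bowl, 100 mm across, 50 mm high, loose; origin at the centre of its underside. Leave alone.
- mallet: Carver's round mallet standing on its head, loose: head 64 mm across and 80 mm high, handle 24 mm thick rising from it, 150 mm high in all. Origin at the centre of its underside. Leave alone.
- jar: Amber jar with brass lid, 64 mm across, 80 mm high, loose; origin at the centre of its underside. Leave alone.
- stand: Fixed wooden stand of the board; origin on the bench right below the lift pad, x towards the hinge. The board's top is 117 mm above the bench; a wooden trough up to 167 mm high sits on it from 100 mm behind the pad on. Under the board all is free up to 150 mm behind the pad.
Not all that is in view belongs to the job. What is shaped like the rod but orange or turquoise is not meant.

How it is judged:
By the outcome, as a careful person would: the job done as asked, in the order asked, and still so for the second after the job is handed in, while the arm keeps its last pose, push and grip.
It also fails if it takes over 72 s, if anything falls off the work surface, if the arm or the gripper's body presses on something with over 40 N, if the wrist force passes 120 N, or if a joint passes its speed limit or range.

ROBOT

A 6-joint arm with a two-finger parallel gripper is mounted at the origin on the work surface. World frame = base frame: x ahead of the robot, y to its left, z up, the work surface at z = 0. Lengths are in m, angles in degrees, forces in N, time in s.
With the tool pointing down it reaches from about 0.325 to 0.85 m from the base axis. Payload 15.5 kg.
Tool frame: the origin (TCP) lies at the very end of the fingers, on their centre line; the grasp point (between the pads) lies arm.grip_depth behind it (arm.grip_depth is the distance from the TCP to the grasp point, in m); z points along the fingers, y is the line along which they close (so a half turn about z gives the same grasp; the last joint's range is limited). The gripper opens to 91 mm and grips with 3 to 60 N. Pads are 32 mm wide; open, the fingers measure 118 mm over their backs; the gripper's body (76 mm by 178 mm) begins 60 mm behind the grasp point.
Start: joints at [64.945, 28.281, 77.091, -0, 74.628, -5.472], TCP at [0.209, 0.589, 0.188] pointing down, gripper open.
Joint ranges: [-166.48, 166.48], [-47.26, 123.95], [12.59, 153.08], [-70.14, 250.14], [6.76, 159.57], [-176.63, 176.63]. Speed limits (degrees/s): [108.29, 108.29, 147.25, 172.46, 172.46, 172.46].

INTERFACE

Orientations are given as a 3x3 rotation matrix whose columns are the frame's x, y, z axes.
In Python, from rig import arm gives the robot as it stands. Calls block until the motion is done:
- arm.move_to(position, orientation): joint-space move of the TCP to a pose.
- arm.move_l(position, orientation=None, feed=0.15): straight line of the TCP; orientation=None keeps the orientation; feed is the mean speed in m/s.
- arm.move_joints(angles): joint-space move.
- arm.grip(opening): finger opening in m; the grip force is fixed at half the most; returns when the fingers have stopped.
- arm.sleep(seconds).
- arm.solve_ik(position, orientation): joint angles nearest the present ones, or None.
- arm.snapshot(name): name is "side" or "top" or "wrist"; returns the picture (384x512x3 uint8, red, green, blue); there is no depth.
- arm.get_calibration(name): a dict with "intrinsics" (3x3 intrinsics, pixels), "cam_to_world" (4x4, takes a point from camera to world coordinates). Camera axes: x right, y down, z forward; pixel columns grow to the right and rows downward; lengths in m; the calibration is good to about 2 mm. The wrist camera is an equidistant fisheye: a pixel r from the principal point sees the ray r / f radians off the axis. A picture is of the moment at which its call begins: read the wrist's pose just before it. get_calibration takes no time and is no camera call; for the wrist camera it gives the pose at the moment of the call.
A pose or a line that the arm cannot do raises arm.Unreachable and nothing moves.
- arm.sign_off(): hands the job in; it is judged then, once.
Readings, each from a call of its own:
- arm.current_t(): time.
- arm.current_joint_positions(): joint angles.
- arm.current_dq(): joint speeds.
- arm.current_tau(): joint torques, N m.
- arm.current_ee_pos(): TCP position.
- arm.current_tool_rot(): TCP orientation.
- arm.current_force(): force on the tool from outside, world axes, zero at the start.
- arm.current_torque(): the same for the moment, N m.
- arm.current_width(): finger opening in m.
- arm.current_grasp_force(): force on a finger pad.
Only numpy, scipy, OpenCV 4.12 (cv2) and the standard library are available. Lean on these libraries where they do the work, as an engineer would, in place of code of your own. Each camera call takes 0.05 s, during which the arm holds its last target. There are 200 camera calls.

## Working session

There is one attempt and no reset: what is moved stays moved. The work goes in short steps, each a Python script; the robot and the scene stay as the last script left them, time stands still between calls to the robot, and variables do not carry over. Pictures are saved under pics/ and viewed, at most 10 in all, crops included, and the job is handed in when it is done.

```bash
ls; mkdir -p pics
cat > h.py <<'E'
import numpy as np, cv2
from rig import arm
def save(n,f):
    im=arm.snapshot(n); cv2.imwrite(f,im[:,:,::-1]); return im
def w2p(n,P,cal=None):
    c=cal or arm.get_calibration(n);K=np.array(c["intrinsics"]);T=np.linalg.inv(np.array(c["cam_to_world"]))
    p=T[:3,:3]@np.array(P,float)+T[:3,3]
    if n=="wrist":
        th=np.arctan2(np.hypot(p[0],p[1]),p[2]);d=np.hypot(p[0],p[1]);return K[0,2]+K[0,0]*th*p[0]/d,K[1,2]+K[1,1]*th*p[1]/d
    return K[0,0]*p[0]/p[2]+K[0,2],K[1,1]*p[1]/p[2]+K[1,2]
def p2w(n,uv,z,cal=None):
    c=cal or arm.get_calibration(n);K=np.array(c["intrinsics"]);T=np.array(c["cam_to_world"])
    x=(uv[0]-K[0,2])/K[0,0];y=(uv[1]-K[1,2])/K[1,1]
    if n=="wrist":
        r=np.hypot(x,y);d=np.array([x/r*np.sin(r),y/r*np.sin(r),np.cos(r)])
    else: d=np.array([x,y,1.])
    d=T[:3,:3]@d;o=T[:3,3];return o+d*(z-o[2])/d[2]
def down(yaw):  # tool x at yaw (deg), z down
    a=np.radians(yaw);x=np.array([np.cos(a),np.sin(a),0]);z=np.array([0,0,-1.]);return np.column_stack([x,np.cross(z,x),z])
E
python3 - <<'E'
from h import *
a=save("top","pics/a.png");b=save("side","pics/b.png")
for n in("top","side"):
    c=arm.get_calibration(n);print(n,np.round(c["intrinsics"],1).tolist(),np.round(c["cam_to_world"],3).tolist())
print(arm.grip_depth,arm.current_tool_rot(),arm.current_t())
cv2.imwrite("pics/a2.png",cv2.resize(a[:,:,::-1],(800,600),interpolation=cv2.INTER_CUBIC))
cv2.imwrite("pics/b2.png",cv2.resize(b[:,:,::-1],(800,600),interpolation=cv2.INTER_CUBIC))
E
```

```text
pics
top [[420.2, 0.0, 250.8], [0.0, 420.2, 192.1], [0.0, 0.0, 1.0]] [[0.046, -0.978, 0.205, 0.316], [-0.999, -0.046, 0.005, -0.021], [0.004, -0.205, -0.979, 1.291], [0.0, 0.0, 0.0, 1.0]]
side [[356.1, 0.0, 253.2], [0.0, 356.1, 193.3], [0.0, 0.0, 1.0]] [[0.746, -0.303, 0.593, 0.064], [-0.666, -0.368, 0.649, -0.575], [0.022, -0.879, -0.476, 0.536], [0.0, 0.0, 0.0, 1.0]]
0.0188 [[-9.42158091e-01  3.35168498e-01 -4.57392429e-04]
 [ 3.35168796e-01  9.42157571e-01 -9.95197741e-04]
 [ 9.73768071e-05 -1.09093727e-03 -9.99999400e-01]] 0.1
```

View pics/a2.png

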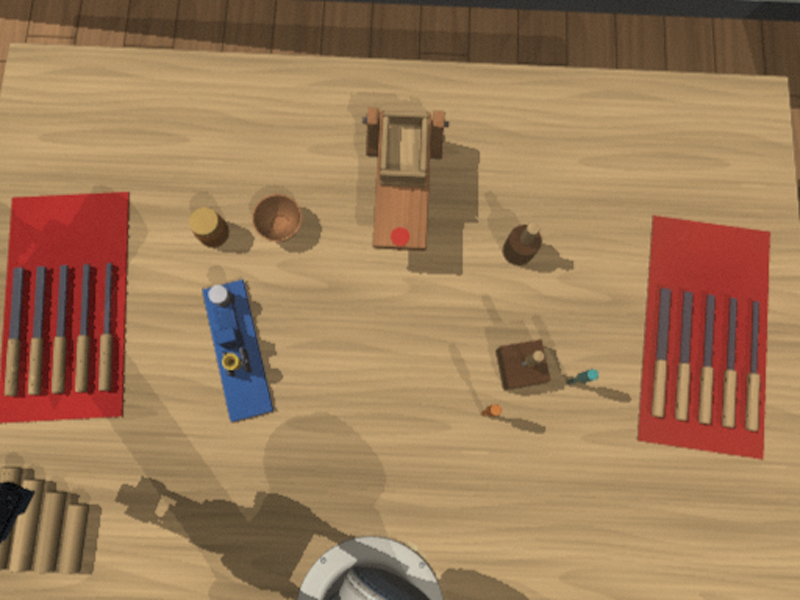

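View pics/b2.png

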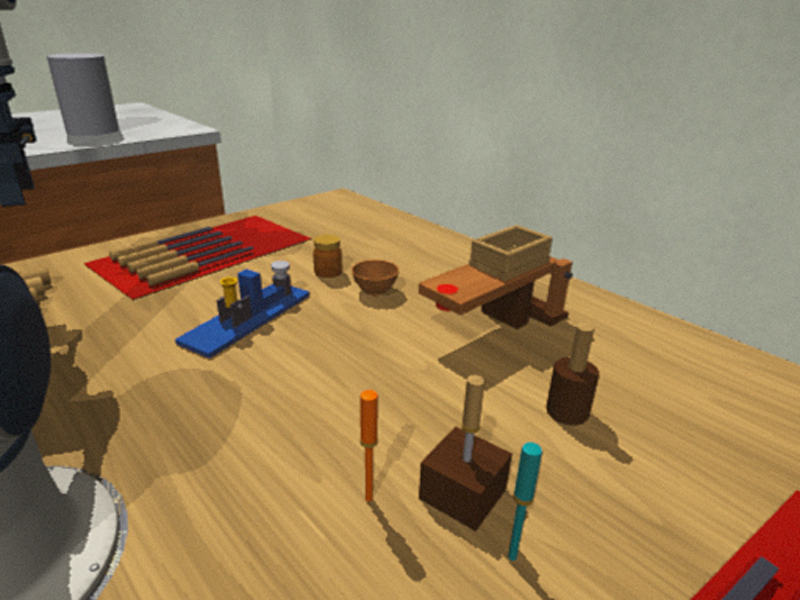

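In the top view (800-px scale) the possible rods are the pale grip in the dark holder at (538,355), the orange one at (494,410), the turquoise one at (592,375) and the mallet handle at (533,230). I choose the pale grip in the holder. The blue jack has its saddle at (219,294) and its socket at (231,361), and the red disc is at (400,237). The chisels on the red mats are not part of the job.

Run:
```python
from h import *
s=512/800
def t(u,v,z,n="top"): return np.round(p2w(n,(u*s,v*s),z)[:2],4)
print("saddle",t(219,294,.075),"mouth",t(231,361,.095),"block",t(226,331,.09))
print("corners",[t(*c,.012) for c in((204,290),(245,281),(273,411),(232,421))])
print("rodtop",t(538,354,.175),"side",t(475,380,.175,"side"))
print("disc",t(400,237,.117),"side",t(447,289,.117,"side"))
print("board free corners",t(374,246,.117),t(425,249,.117),"hinge end side",t(379,175,.117),t(429,180,.117))
print("mallet top",t(533,230,.15),"bowl",t(277,213,.05),"jar",t(207,220,.08),"orange",t(494,410,.16),"turq",t(592,375,.16))
a=cv2.imread("pics/a.png");b=cv2.imread("pics/b.png")
A=cv2.resize(a[165:285,115:195],(400,600),interpolation=cv2.INTER_CUBIC);B=cv2.resize(b[220:340,255:335],(400,600),interpolation=cv2.INTER_CUBIC)
cv2.imwrite("pics/c.png",np.hstack([A,B]))
```

```text
saddle [0.5668 0.3125] mouth [0.4391 0.2727] block [0.4945 0.2885]
corners [array([0.5865, 0.3605]), array([0.6087, 0.2806]), array([0.3554, 0.2034]), array([0.333 , 0.2802])]
rodtop [ 0.4671 -0.2692] side [ 0.4628 -0.2706]
disc [ 0.6823 -0.0248] side [ 0.6833 -0.024 ]
board free corners [0.6626 0.0227] [ 0.6612 -0.0722] hinge end side [0.8032 0.0204] [ 0.7976 -0.075 ]
mallet top [ 0.6966 -0.2656] bowl [0.7412 0.2209] jar [0.7104 0.3488] orange [ 0.3699 -0.1978] turq [ 0.4371 -0.3655]
```

View pics/c.png

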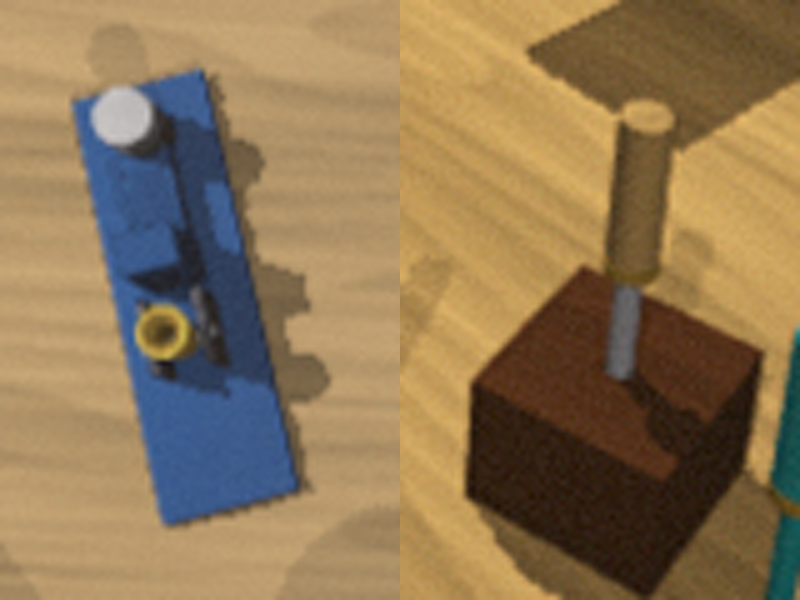

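The crop confirms the rod as the steel shaft with a pale grip standing in the dark holder. It also shows the jack with its yellow socket towards the robot and its steel saddle at the far end. Next I check reach for the whole plan, then look at the jack from above.

```bash
cat >> h.py <<'E'
from scipy.spatial.transform import Rotation as Ro
def lean(yawj,th,yt):  # tool orientation leaning th toward the jack's tail
    a=np.radians(yawj);ax=np.array([-np.sin(a),np.cos(a),0])
    return Ro.from_rotvec(-th*ax).as_matrix()@down(yt)
def rodpose(floor,yawj,th,yt,d=.125,tilt=None):
    a=np.radians(yawj);u=np.array([-np.sin(th)*np.cos(a),-np.sin(th)*np.sin(a),np.cos(th)])
    R=lean(yawj,th if tilt is None else tilt,yt)
    return np.array(floor)+d*u+R[:,2]*arm.grip_depth,R
E
python3 - <<'E'
from h import *
g=arm.grip_depth
r=lambda q:None if q is None else np.round(q,0).tolist()
for k in (0,180):
    print("pick",r(arm.solve_ik([.4862,.2874,.07-g],down(17.2+k))))
    print("place",r(arm.solve_ik([.598,-.0245,.07-g],down(-1+k))))
    print("rod",r(arm.solve_ik([.465,-.27,.14-g],down(-1+k))), r(arm.solve_ik([.465,-.27,.3-g],down(-1+k))))
    for th in(0,.3,.5,.75,.85):
        p,R=rodpose([.548,-.0245,.05],-1,th,-1+k);p2,R2=rodpose([.548,-.0245,.05],-1,th,-1+k,tilt=th*.5)
        print(th,r(arm.solve_ik(p,R)),r(arm.solve_ik(p2,R2)))
# wrist look over the jack
arm.move_to([.47,.283,.25],down(197.2) if arm.solve_ik([.47,.283,.25],down(197.2)) is not None else down(17.2))
c=arm.get_calibration("wrist");print(np.round(c["intrinsics"],1).tolist(),np.round(c["cam_to_world"],3).tolist(),arm.current_t())
im=save("wrist","pics/d.png")
for n,P in dict(saddle=(.5668,.3125,.075),mouth=(.4391,.2727,.095)).items(): print(n,np.round(w2p("wrist",P,c)))
E
```

```text
pick [25.0, 33.0, 94.0, -0.0, 53.0, 97.0]
place [-8.0, 35.0, 89.0, -0.0, 56.0, 83.0]
rod [-37.0, 26.0, 94.0, -0.0, 60.0, 54.0] [-37.0, 17.0, 81.0, -0.0, 82.0, 54.0]
0 [-9.0, 24.0, 90.0, -0.0, 66.0, 82.0] [-9.0, 24.0, 90.0, -0.0, 66.0, 82.0]
0.3 [-12.0, 15.0, 110.0, 5.0, 38.0, 76.0] [-10.0, 18.0, 103.0, 2.0, 51.0, 80.0]
0.5 [-15.0, 13.0, 124.0, 24.0, 16.0, 55.0] [-12.0, 15.0, 111.0, 4.0, 39.0, 76.0]
0.75 [-21.0, 23.0, 143.0, 153.0, 30.0, -81.0] [-14.0, 14.0, 122.0, 12.0, 23.0, 67.0]
0.85 None [-15.0, 15.0, 126.0, 21.0, 16.0, 57.0]
pick [25.0, 33.0, 94.0, -0.0, 53.0, -83.0]
place [-8.0, 35.0, 89.0, -0.0, 56.0, -97.0]
rod [-37.0, 26.0, 94.0, -0.0, 60.0, -126.0] [-37.0, 17.0, 81.0, -0.0, 82.0, -126.0]
0 [-9.0, 24.0, 90.0, -0.0, 66.0, -98.0] [-9.0, 24.0, 90.0, -0.0, 66.0, -98.0]
0.3 [-12.0, 15.0, 110.0, 5.0, 38.0, -104.0] [-10.0, 18.0, 103.0, 2.0, 51.0, -100.0]
0.5 [-15.0, 13.0, 124.0, 24.0, 16.0, -125.0] [-12.0, 15.0, 111.0, 4.0, 39.0, -104.0]
0.75 [-21.0, 23.0, 143.0, 153.0, 30.0, 99.0] [-14.0, 14.0, 122.0, 12.0, 23.0, -113.0]
0.85 None [-15.0, 15.0, 126.0, 21.0, 16.0, -123.0]
[[297.3, 0.0, 252.5], [0.0, 297.3, 190.4], [0.0, 0.0, 1.0]] [[-0.295, 0.915, 0.277, 0.392], [0.956, 0.282, 0.085, 0.26], [-0.001, 0.29, -0.957, 0.446], [0.0, 0.0, 0.0, 1.0]] 1.6083
saddle [252. 239.]
mouth [251. 144.]
```

View pics/d.png

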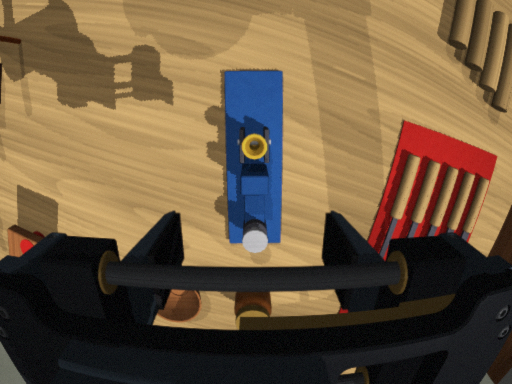

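The wrist view shows the jack with its socket mouth at (256,147) and its saddle at (255,241), within about 5 px of the predictions. I will correct the pose, grasp the jack, and carry it to the board.

Run:
```python
from h import *
m=p2w("wrist",(255.5,147),.095);s=p2w("wrist",(255,240.5),.075)
d=s-m;yaw=np.degrees(np.arctan2(d[1],d[0]));print(m,s,yaw,np.hypot(*d[:2]))
m2=np.array([.4391,.2727]);s2=np.array([.5668,.3125])
m_=(m[:2]*2+m2)/3;s_=(s[:2]*2+s2)/3;d=s_-m_;u=d/np.hypot(*d);yaw=np.degrees(np.arctan2(*u[::-1]))
g=((m_+.05*u)+(s_-.085*u))/2;print(g,yaw)
zt=.07-arm.grip_depth
Y=yaw+180
arm.move_l([*g,.20],down(Y),feed=.2);arm.grip(.075);arm.move_l([*g,zt],feed=.12);print(arm.current_force())
arm.grip(.0);print("w",arm.current_width(),arm.current_grasp_force())
arm.move_l([*g,zt+.03],feed=.08);print(arm.current_force(),arm.current_width(),arm.current_t(),arm.current_joint_positions())
save("side","pics/e.png");print(np.round(arm.current_tool_rot(),4).tolist(),arm.current_torque())
```

```text
[0.4410114  0.27881909 0.095     ] [0.56777978 0.3178869  0.075     ] 17.128386775166067 0.13265186623335556
[0.4871954  0.29126351] 17.189455954386204
[-1.00063802 -1.17191364 -0.12053267]
w 0.03558708214947405 30.000174343585968
[  0.99510309   0.28920745 -10.07589153] 0.03580951150059628 5.1333 [ 2.48424883e+01  3.09663753e+01  9.22042575e+01 -2.40353495e-04
  5.68381466e+01 -8.23441128e+01]
[[-0.9553, -0.2955, -0.0006], [-0.2955, 0.9553, -0.0003], [0.0007, -0.0001, -1.0]] [ 0.06108877  0.0017724  -0.02543032]
```

Run:
```python
from h import *
zt=.07-arm.grip_depth
arm.move_to([.50,-.0245,zt+.03],down(179))
arm.sleep(.3);print(arm.current_ee_pos(),arm.current_t())
a=save("top","pics/f.png");b=save("wrist","pics/g.png");s=save("side","pics/s.png")
A=cv2.resize(a[110:300,180:330],(400,507),interpolation=cv2.INTER_CUBIC);B=cv2.resize(b[0:300,106:406],(400,400));S=cv2.resize(s[120:320,200:360],(400,500))
cv2.imwrite("pics/h.png",np.vstack([np.hstack([A[:500],B if 0 else cv2.copyMakeBorder(B,0,100,0,0,0)])])[:,:,::-1])
```

```text
[ 0.50009989 -0.0238694   0.08117871] 6.6833
```

View pics/h.png

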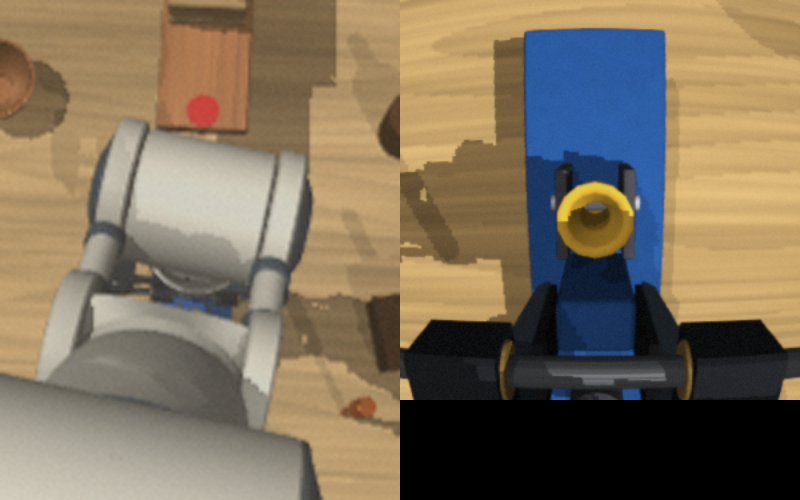

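The wrist view shows the jack held level and straight, with the socket mouth ring centred at about (252,165) in wrist pixels. The top view shows the red disc clear ahead of the jack. From the ring I get the grip offset along x, then slide the jack in low.

Run:
```python
from h import *
zt=.07-arm.grip_depth
m=p2w("wrist",(252.3,165),.125);e=arm.current_ee_pos();print(m-e)
off=e[0]-.05-m[0]  # >0: jack sits further back than assumed
print("off",off); off=float(np.clip(off,-.004,.004))
px,py=.6828,-.0244
yaw=-1
xg=px-.085*np.cos(np.radians(yaw))+off;yg=py-.085*np.sin(np.radians(yaw))
arm.move_l([.52,yg,zt+.03],feed=.15)
arm.move_l([.52,yg,zt+.005],feed=.1)
print(arm.current_force())
arm.move_l([xg,yg,zt+.005],feed=.08);print(arm.current_force())
arm.move_l([xg,yg,zt+.0005],feed=.03);arm.sleep(.2);print(arm.current_force(),arm.current_ee_pos(),xg,yg,arm.current_t())
s=save("side","pics/i.png")
for n,P in dict(pad=(px,py,.085),disc=(px,py,.117),sad=(px,py,.075)).items(): print(n,np.round(w2p("side",P),1))
cv2.imwrite("pics/i2.png",cv2.resize(s[120:270,200:400,::-1],(800,600),interpolation=cv2.INTER_CUBIC))
```

```text
[-0.04904295  0.00148625  0.04379463]
off -0.0009570504156228288
[-0.42323345 -0.24552984 -7.76692293]
[ 0.09456408 -0.53796661 -9.31218138]
[-0.50213829 -0.45420623 -8.11750572] [ 0.59667808 -0.02293096  0.05161815] 0.5968558954960839 -0.0229165454528309 9.125
pad [285.3 195.9]
disc [286.1 185.1]
sad [285.  199.2]
```

View pics/i2.png

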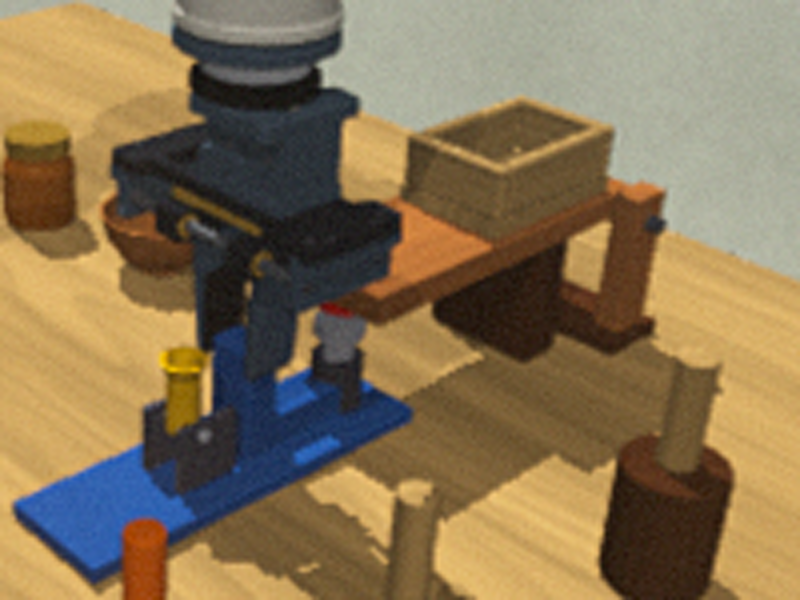

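The side view shows the saddle (about x=340 in the crop) directly beneath the red pad (about x=342), with the jack level. Next I lower it, release, and take one close look at the socket and the rod.

Run:
```python
from h import *
e=np.array(arm.current_ee_pos());z=e[2]
for i in range(8):
    z-=.0008;arm.move_l([e[0],e[1],z],feed=.03);f=arm.current_force()[2]
    if f>0: break
print(z,f)
arm.grip(.062);arm.sleep(.1)
arm.move_l([e[0],e[1],.20],feed=.15)
arm.move_to([e[0]-.05,e[1],.26],down(179));arm.sleep(.2)
c=arm.get_calibration("wrist");a=save("wrist","pics/j.png");print("pred mouth",w2p("wrist",(.5478,-.0220,.095),c))
np.save("cj.npy",c["cam_to_world"])
arm.move_to([.465,-.27,.28],down(179));arm.sleep(.2)
c=arm.get_calibration("wrist");b=save("wrist","pics/k.png");print("pred rod top",w2p("wrist",(.465,-.27,.175),c),arm.current_t(),arm.current_ee_pos())
np.save("ck.npy",c["cam_to_world"])
f=lambda x:cv2.resize(x[60:300,152:352,::-1],(400,480),interpolation=cv2.INTER_CUBIC)
cv2.imwrite("pics/l.png",np.hstack([f(a),f(b)]))
```

```text
0.05079009412185719 6.538987939871405
pred mouth (np.float64(252.68382239159388), np.float64(170.19024343793882))
pred rod top (np.float64(250.85995659311988), np.float64(180.83444979027988)) 13.175 [ 0.46545375 -0.26912147  0.27995256]
```

View pics/l.png

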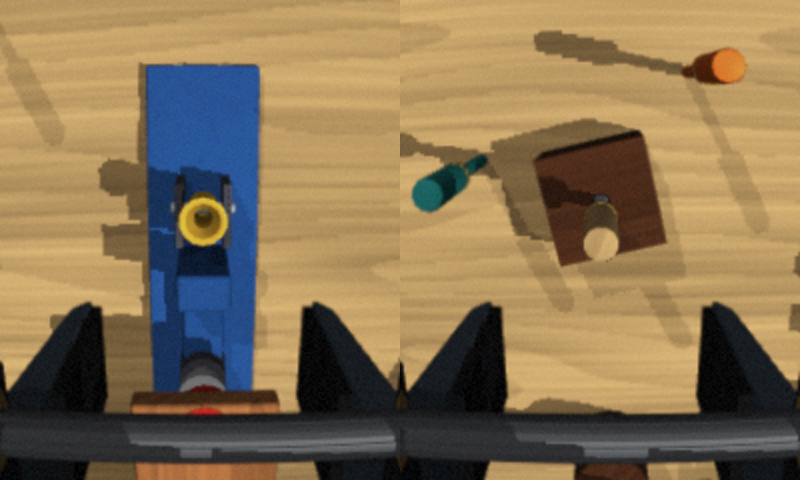

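On the left, the jack stands square, with its socket mouth at wrist px (254,170). On the right, the rod top is at wrist px (252,182), with turquoise to its left and orange to its upper right. Both match the predictions within the camera's 1.5 px bias, so I will grip the rod and insert it.

Run:
```python
from h import *
g=arm.grip_depth
x,y=.4655,-.2695
arm.move_l([x,y,.14-g],down(179),feed=.15);print(arm.current_force())
arm.grip(0);print("w",arm.current_width(),arm.current_grasp_force(),arm.current_force())
arm.move_l([x,y,.25-g],feed=.12);f0=arm.current_force();print(f0)
arm.move_to([.5478,-.022,.25-g],down(179));arm.sleep(.2)
f0=np.array(arm.current_force());print(f0,arm.current_t())
s=save("side","pics/m.png");w=save("wrist","pics/n.png")
z=.222-g
arm.move_l([.5478,-.022,z],feed=.06)
while z>.1735-g:
    z-=.004;z=max(z,.1735-g);arm.move_l([.5478,-.022,z],feed=.04);f=np.array(arm.current_force())-f0
    print(round(z+g-.125,4),np.round(f,1),arm.current_ee_pos()[2])
    if abs(f[2])>15 or np.hypot(f[0],f[1])>12: break
s2=save("side","pics/o.png");f=lambda x:cv2.resize(x[100:260,200:330,::-1],(400,492),interpolation=cv2.INTER_CUBIC)
cv2.imwrite("pics/p.png",np.hstack([f(s),f(s2)]));print(arm.current_t(),arm.current_width())
```

```text
[-0.11232878 -0.42568567  0.55812212]
w 0.019048418156246204 30.000190436840057 [-0.08239391  0.53099106 -0.03162329]
[ 0.00357874 -0.86732154 -1.4220099 ]
[-0.38306659 -0.50703213 -0.84935635] 17.3917
0.093 [1.1 1.2 0.6] 0.19913406484834303
0.089 [ 0.3  0.1 -0.6] 0.19497526138115934
0.085 [0.  0.5 0.4] 0.1909199272184348
0.081 [-0.2  0.7  0.2] 0.1869232841866894
0.077 [0.3 0.5 0.1] 0.18295532011333698
0.073 [0.2 1.  0.4] 0.17893225662908008
0.069 [-0.1  1.3  0.5] 0.17493103126995332
0.065 [ 0.3 -0.   0.3] 0.1709374105252532
0.061 [ 0.1  0.4 -0.5] 0.16693903242835811
0.057 [0.1 0.9 0.3] 0.16294583140697383
0.053 [ 0.  -0.   0.1] 0.15893804924914662
0.049 [-0.7 -0.2  9.6] 0.15577270161913961
0.0485 [-0.7 -0.5 14.3] 0.1556726915711481
21.4083 0.01921983250259497
```

View pics/p.png

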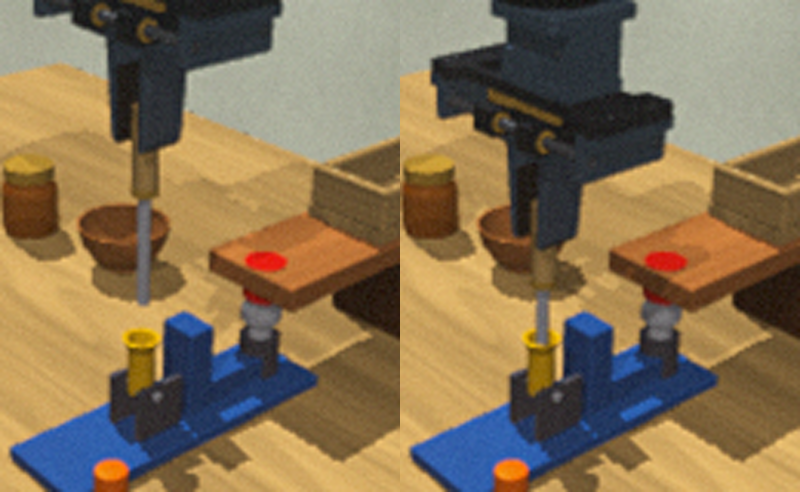

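The rod is seated: its foot stopped at about 50 mm height with 10–14 N reaction, and the picture shows the shaft inside the yellow socket. I start the first stroke and monitor the force.

```bash
cat >> h.py <<'E'
FL=np.array([.5478,-.022,.0495]);D=.1248
def go(th,feed=.1,k=.35):
    p,R=rodpose(FL,-1,th,179,d=D,tilt=k*th);arm.move_l(p,R,feed=feed)
    f=np.array(arm.current_force());t=np.array([-np.cos(th),0,-np.sin(th)]);u=np.array([-np.sin(th),0,np.cos(th)])
    print(round(th,3),"tang",round(f@t,1),"axial",round(f@u,1),"fy",round(f[1],1),"t",round(arm.current_t(),2));return -(f@t)
E
python3 - <<'E'
from h import *
print(len([1 for th in np.arange(0,.9,.05) if arm.solve_ik(*rodpose(FL,-1,th,179,d=D,tilt=.35*th)) is None]))
for th in (.08,.16,.24,.32,.4,.48,.56,.64,.72,.76,.79,.82,.85):
    if go(th)>14: break
arm.sleep(.3);s=save("side","pics/q.png");print(arm.current_ee_pos(),arm.current_width())
cv2.imwrite("pics/r.png",cv2.resize(s[100:280,180:420,::-1],(800,600),interpolation=cv2.INTER_CUBIC))
E
```

```text
0
0.08 tang -2.7 axial 3.0 fy 0.0 t 21.66
0.16 tang -2.8 axial 3.5 fy 0.8 t 21.91
0.24 tang -2.5 axial 3.9 fy 0.8 t 22.16
0.32 tang -3.4 axial 3.6 fy -0.3 t 22.41
0.4 tang -3.7 axial 4.4 fy 0.0 t 22.66
0.48 tang -3.9 axial 4.6 fy 0.6 t 22.91
0.56 tang -4.0 axial 6.7 fy 0.2 t 23.16
0.64 tang -4.3 axial 7.8 fy 0.2 t 23.41
0.72 tang -4.3 axial 7.7 fy 0.3 t 23.66
0.76 tang -5.9 axial 11.1 fy -0.0 t 23.91
0.79 tang -6.0 axial 11.4 fy -0.3 t 24.16
0.82 tang -5.9 axial 11.8 fy -0.1 t 24.41
0.85 tang -5.7 axial 11.7 fy -0.2 t 24.66
[ 0.46051345 -0.0205191   0.11424437] 0.019600949632355688
```

View pics/r.png

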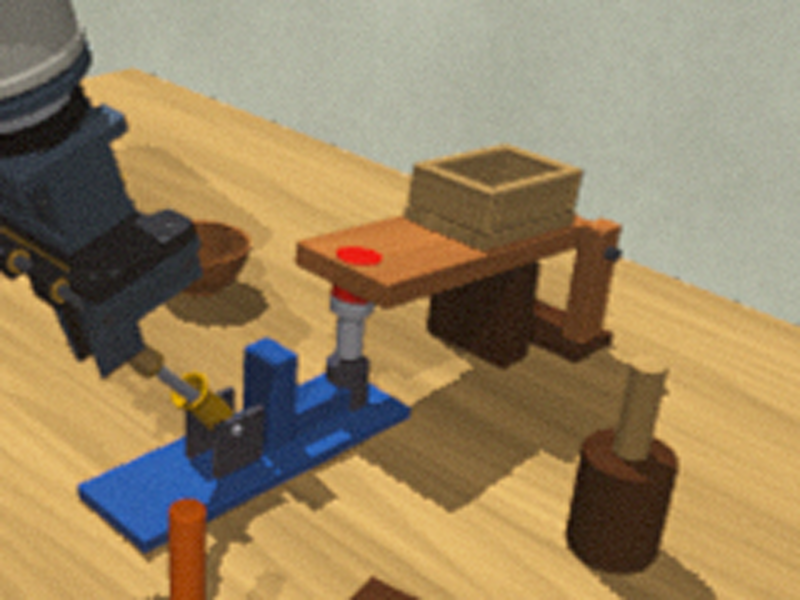

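The first stroke has raised the board: the disc is up at crop (358,257), the saddle is on the pad, and the socket is leaning. I check the lift height and whether the jack slid.

Run:
```python
from h import *
for h in(.117,.137,.142): print(h,np.round(w2p("side",(.6828+(h-.117)*.1,-.0244,h)),1))
def blue(f):
    h=cv2.cvtColor(cv2.imread(f),cv2.COLOR_BGR2HSV);m=cv2.inRange(h,(105,140,60),(125,255,255));m[:, :185]=0
    p=np.argwhere(m>0)[:,::-1];p=p[(p[:,1]>200)&(p[:,0]<320)]
    return [p[np.argmin(p[:,0])].tolist(),p[np.argmax(p[:,1])].tolist(),p[np.argmax(p[:,0])].tolist()]
def red(f):
    h=cv2.cvtColor(cv2.imread(f),cv2.COLOR_BGR2HSV);m=cv2.inRange(h,(0,220,120),(4,255,255))[165:220,270:310];m=m[:]
    n,_,st,c=cv2.connectedComponentsWithStats(m);return [(s[4],np.round(q+[270,165],1).tolist()) for s,q in zip(st[1:],c[1:]) if s[4]>5]
for f in("o","q"): print(f,blue(f"pics/{f}.png"),red(f"pics/{f}.png"))
```

```text
0.117 [286.1 185.1]
0.137 [287.1 177.9]
0.142 [287.4 176.1]
o [[204, 246], [223, 264], [301, 222]] [(np.int32(59), [285.9, 184.5])]
q [[204, 245], [223, 264], [301, 222]] [(np.int32(50), [287.1, 176.3]), (np.int32(10), [283.3, 188.1])]
```

The jack has not moved, and the board is up about 23–25 mm. The force has not risen sharply at the stop yet, so I push slightly further to be sure.

Run:
```python
from h import *
exec(open('/dev/null').read())
def red():
    f="pics/z%d.png"%int(arm.current_t()*100);save("side",f)
    h=cv2.cvtColor(cv2.imread(f),cv2.COLOR_BGR2HSV);m=cv2.inRange(h,(0,220,120),(4,255,255))[165:220,270:310]
    n,_,st,c=cv2.connectedComponentsWithStats(m);i=1+np.argmax(st[1:,4]);print("disc",np.round(c[i]+[270,165],2))
red()
for th in(.87,.89,.91):
    r=go(th,.05,.33);red()
    if r>15:break
```

```text
disc [287.4  176.26]
0.87 tang -6.7 axial 13.8 fy 0.9 t 25.31
disc [287.27 176.  ]
0.89 tang -7.0 axial 13.6 fy 0.1 t 25.61
disc [287.35 175.6 ]
0.91 tang -6.9 axial 13.2 fy -0.1 t 25.91
disc [287.52 175.32]
```

It is still rising, so the stop has not been reached. I keep going until it is.

```bash
cat >> h.py <<'E'
def red():
    f="pics/z%d.png"%int(arm.current_t()*100);save("side",f)
    h=cv2.cvtColor(cv2.imread(f),cv2.COLOR_BGR2HSV);m=cv2.inRange(h,(0,220,120),(4,255,255))[165:220,270:310]
    n,_,st,c=cv2.connectedComponentsWithStats(m);i=1+np.argmax(st[1:,4]);print("disc",np.round(c[i]+[270,165],2))
E
python3 - <<'E'
from h import *
for th in(.93,.95,.97,.99,1.01):
    r=go(th,.05,.31);red()
    if r>14:break
print(arm.current_ee_pos(),arm.current_width())
E
```

```text
0.93 tang -6.5 axial 14.4 fy -1.1 t 26.21
disc [287.36 175.11]
0.95 tang -8.9 axial 16.0 fy -0.6 t 26.51
disc [287.28 174.93]
0.97 tang -12.0 axial 19.2 fy -1.0 t 26.81
disc [287.39 174.84]
0.99 tang -15.6 axial 20.2 fy 0.3 t 27.11
disc [287.52 174.85]
[ 0.45030268 -0.02034563  0.10067659] 0.01920688820325492
```

The stop is reached: the disc stalls at row 174.85 and the force is rising. Next I let it all the way back up, checking that the board settles, then make the second stroke.

Run:
```python
from h import *
for th in (.9,.8,.7,.6,.5,.4,.3,.2,.1,.05,0.,-.03): 
    r=go(th,.1,.33)
    if th<.3: red()
    if r<-6: break
arm.sleep(.5);red();s=save("side","pics/u.png");print(arm.current_force(),arm.current_width())
cv2.imwrite("pics/u2.png",cv2.resize(s[100:280,180:420,::-1],(800,600),interpolation=cv2.INTER_CUBIC))
```

```text
0.9 tang -4.2 axial 8.4 fy -0.2 t 27.42
0.8 tang -4.3 axial 11.6 fy 1.2 t 27.68
0.7 tang -4.5 axial 11.1 fy 0.8 t 27.95
0.6 tang -4.4 axial 10.2 fy 0.8 t 28.22
0.5 tang -1.9 axial 4.6 fy -0.8 t 28.48
0.4 tang -0.1 axial 3.9 fy 0.4 t 28.75
0.3 tang 0.8 axial 5.1 fy 0.4 t 29.02
0.2 tang 0.8 axial 3.0 fy -0.4 t 29.28
disc [285.79 184.48]
0.1 tang 1.0 axial -0.2 fy 0.9 t 29.6
disc [285.85 184.46]
0.05 tang 3.3 axial -0.2 fy 0.3 t 29.9
disc [286.02 184.53]
0.0 tang 1.0 axial 0.5 fy -0.3 t 30.2
disc [285.73 184.44]
-0.03 tang 3.4 axial 0.6 fy -0.5 t 30.5
disc [285.82 184.5 ]
disc [285.88 184.58]
[-2.61307103  0.20817777  0.53053338] 0.01942395577236087
```

View pics/u2.png

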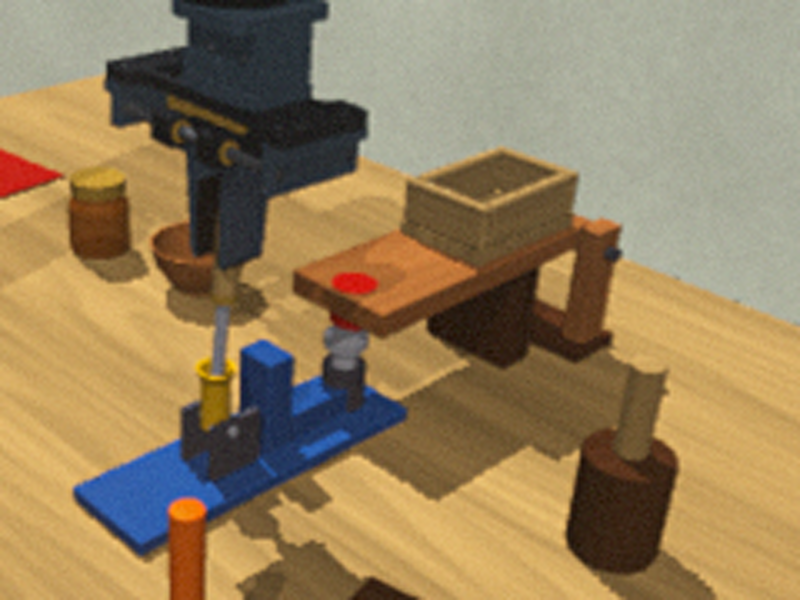

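The board has settled (disc back at row 184.5), the lever is upright, and the jack has not moved. I press the rod down again to be sure it is seated, then make the second stroke to the stop.

Run:
```python
import h; from h import *
go(.02,.1,.33);f0=arm.current_force()[2]
for d in (.1242,.1235,.1228,.122,.121,.120,.119):
    h.D=d;go(.02,.05,.33);f=arm.current_force()[2];print(d,round(f,1))
    if f>9: break
h.D=min(d+.0005,.1248)
for th in (.1,.2,.3,.4,.5,.6,.7,.78,.84,.88,.91,.94,.96,.98,1.0):
    r=go(th,.1,.33 if th<.92 else .31)
    if th>.8: red()
    if r>13: break
arm.sleep(.8);red();s=save("side","pics/v.png");print(arm.current_force(),arm.current_width(),arm.current_t())
cv2.imwrite("pics/v2.png",cv2.resize(s[100:280,180:420,::-1],(800,600),interpolation=cv2.INTER_CUBIC))
```

```text
0.02 tang -1.5 axial -2.0 fy 0.3 t 31.4
0.02 tang -1.8 axial 0.2 fy -0.4 t 31.65
0.1242 0.3
0.02 tang -2.6 axial -0.8 fy -0.9 t 31.9
0.1235 -0.7
0.02 tang -2.5 axial -0.5 fy -0.6 t 32.15
0.1228 -0.5
0.02 tang -3.7 axial -0.2 fy -0.5 t 32.4
0.122 -0.1
0.02 tang -2.4 axial -1.7 fy -0.1 t 32.65
0.121 -1.7
0.02 tang -2.3 axial -0.9 fy 0.0 t 32.9
0.12 -0.8
0.02 tang -2.9 axial -1.3 fy -0.7 t 33.15
0.119 -1.2
0.1 tang -2.5 axial -1.8 fy -1.0 t 33.4
0.2 tang -1.8 axial 0.4 fy 0.6 t 33.67
0.3 tang -2.5 axial 4.3 fy 0.1 t 33.93
0.4 tang -4.3 axial 6.4 fy -0.3 t 34.2
0.5 tang -4.6 axial 9.7 fy -0.4 t 34.47
0.6 tang -3.7 axial 9.4 fy -0.5 t 34.73
0.7 tang -3.9 axial 9.4 fy 0.1 t 35.0
0.78 tang -4.8 axial 9.7 fy -0.0 t 35.25
0.84 tang -6.5 axial 11.1 fy 1.0 t 35.5
disc [286.94 177.92]
0.88 tang -7.3 axial 12.9 fy 0.3 t 35.8
disc [287.1  177.22]
0.91 tang -7.9 axial 14.1 fy -0.0 t 36.1
disc [287.14 176.94]
0.94 tang -7.8 axial 16.1 fy -1.5 t 36.4
disc [287.02 176.42]
0.96 tang -9.5 axial 18.1 fy -0.5 t 36.7
disc [287.08 176.18]
0.98 tang -9.1 axial 18.2 fy -0.7 t 37.0
disc [287.19 175.81]
1.0 tang -8.4 axial 18.3 fy -0.9 t 37.3
disc [287.14 175.53]
disc [287.29 175.55]
[-10.26949791  -0.81836514  16.96802068] 0.019404983227403763 38.25
```

View pics/v2.png

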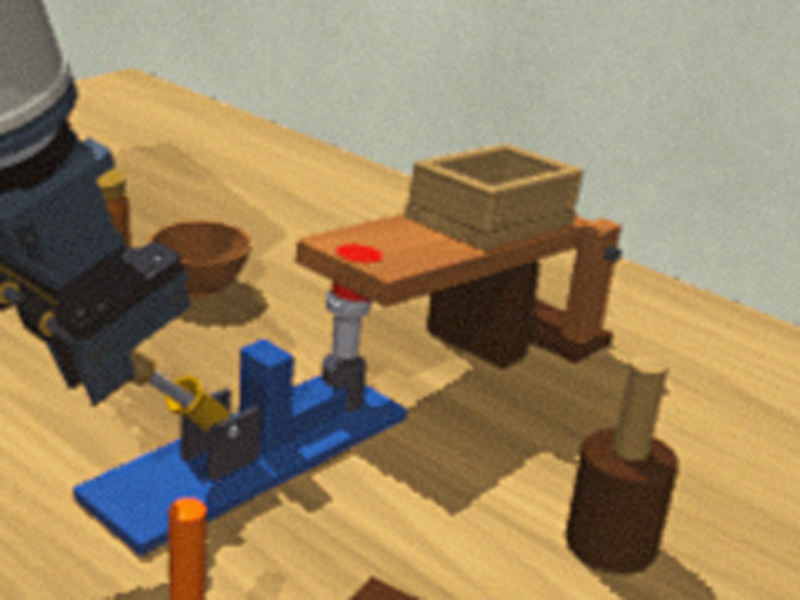

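The board is up again (row 175.5), but it is about 2 mm short of the stop reached before (174.85). The 18 N along the rod shows it pressed on the socket floor. I continue down and check for jack drift.

Run:
```python
import h; from h import *
h.D=.1195
for th in (1.02,1.04,1.06,1.08,1.1):
    if arm.solve_ik(*rodpose(FL,-1,th,179,d=h.D,tilt=.31)) is None: print("no ik",th);break
    r=go(th,.05,.31/th);red()
    if r>13: break
arm.sleep(.3);red();s=save("side","pics/w.png");print(arm.current_force(),arm.current_t(),arm.current_joint_positions())
def tpl(f,x0,y0,x1,y1): return cv2.imread(f)[y0:y1,x0:x1]
# jack foot drift: phase correlation on foot tail & head corners between upright start (o) and now
def g(f): return cv2.cvtColor(cv2.imread(f),cv2.COLOR_BGR2GRAY).astype(np.float32)
A=g("pics/o.png");U=g("pics/u.png");W=g("pics/w.png")
for nm,(x0,y0,x1,y1) in dict(tail=(198,236,230,270),head=(280,212,306,236),block=(250,200,272,240)).items():
    w=cv2.createHanningWindow((x1-x0,y1-y0),cv2.CV_32F)
    print(nm,[np.round(cv2.phaseCorrelate(A[y0:y1,x0:x1],I[y0:y1,x0:x1],w)[0],2) for I in(U,W)])
P=np.array((.6,-.023,.02));a=np.array(w2p("side",P));print("px per mm x,y",np.round((np.array(w2p("side",P+[.01,0,0]))-a)/10,2),np.round((np.array(w2p("side",P+[0,.01,0]))-a)/10,2))
```

```text
1.02 tang -9.6 axial 18.3 fy -0.2 t 38.5
disc [287.52 175.24]
1.04 tang -10.8 axial 19.6 fy -0.7 t 38.8
disc [287.35 175.08]
1.06 tang -12.7 axial 21.7 fy -0.6 t 39.1
disc [287.55 175.02]
1.08 tang -15.6 axial 22.7 fy -0.9 t 39.4
disc [287.44 174.87]
disc [287.2  174.91]
[-12.53043374   0.20220698  24.30408256] 39.85 [ -13.43175634   18.04131474  123.99230503   10.61370036   21.01630804
 -111.79731014]
tail [array([-0.69,  0.71]), array([-0.68,  0.67])]
head [array([-0.06,  0.14]), array([0.57, 0.52])]
block [array([-1.09,  0.16]), array([-0.82,  0.49])]
px per mm x,y [ 0.28 -0.14] [-0.26 -0.17]
```

The lever is at the stop again (disc at 174.9, force rising). Before handing in, I check numerically that the rod is seated by comparing the exposed shaft length with the first stroke, when it was known to be seated.

Run:
```python
from h import *
F=np.array([.545,-.022,.05])
def pr(l,th,F=F): return np.round(w2p("side",F+l*np.array([-np.sin(th),0,np.cos(th)])),1)
for th in(.75,.82): print(th,"floor,mouth,grip bottom",pr(0,th),pr(45/1e3,th),pr(.09,th))
# saturation profile along the rod line: steel is grey (low), wood/yellow high
for f in("q","w"):
    S=cv2.imread(f"pics/{f}.png").astype(np.float32);out=[]
    for l in np.arange(.03,.112,.004):
        best=None
        x,y=w2p("side",(F+[.002 if f=="q" else 0,0,0])+l*np.array([-np.sin(.80),0,np.cos(.80)]))
        p=cv2.getRectSubPix(S,(1,1),(float(x),float(y)))[0,0];out.append(int(p[2]-p[0]))
    print(f,out)
```

```text
0.75 floor,mouth,grip bottom [244.9 225.2] [235.2 218.1] [224.6 210.5]
0.82 floor,mouth,grip bottom [244.9 225.2] [234.4 219.3] [223.1 212.9]
q [125, 108, 23, 6, 49, 47, 54, 65, 59, 61, 65, 61, 70, 83, 78, 57, 51, 47, 42, 46, 51]
w [131, 89, 12, -2, 0, 0, 3, 1, 17, 11, 6, 13, 9, 25, 46, 68, 59, 54, 54, 59, 44]
```

Run:
```python
from h import *
arm.sleep(.3);red();print(np.round(arm.current_force(),1));print(arm.sign_off(),arm.current_t())
```

```text
disc [287.29 174.85]
[-12.1  -0.8  25. ]
the job is handed in; nothing more can be done
the job is handed in; nothing more can be done
```

I handed the job in with the rod held at its stop and the board raised about 25 mm after two full strokes; between strokes the rod rode up a few mm in the socket (seated again at the end), the jack slid an estimated 3 mm off its placing, and I viewed 11 pictures, one over the limit.

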